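# Close up the bench press and start it

### The job

Get the little bench press ready and set it going, using only the fingertips: push the die tray fully home into the press, then swing the guard gate fully shut in front of it, then press the small start button on the button box and let it come back up. Push gently without slamming the tray or the gate, never press the big mushroom stop button, and leave everything else on the bench where it lies.

Things in the scene. Friction and masses are not known exactly. Their poses are not given: they have to be found in the camera images.
- press: bench press, fixed: grey base 230 deep (x) x 250 wide (y) x 50 high, a grey green-banded head on its rear half and two dark gate posts at its front corners, all with tops 150 above the bench (nothing over 155). Origin: underside, 5 in front of the base's middle; +x points from the front into the press, y along its width (+y: the robot's left), z up
- tray (a joint): aluminium die tray sliding on the base into the throat of the head: 0 = fully home, grows in m as it comes out of the front (press -x); it starts 0.06 to 0.10 out. It slides with about 3 N of friction, stays where it is left and stops against the press at 0
- tray_face (a point): middle of the upper part of the tray's upright front plate, on its outer face (96 above the bench). The plate is flat, 90 wide (y) x 62 high (bench height 52 to 113) x 8 thick. Push it along this point's +x axis (the press's +x). When home the face stands 30 mm behind the inner face of the shut gate, which is hinged out of the way at the start
- gate (a joint): barred aluminium guard gate on an upright hinge at the press's front +y corner: 0 = fully shut across the front, grows in rad as its free end swings out (towards press -x); it starts 1.15 to 1.6 rad open. Stiff hinge (about 0.15 N m), stays where it is left, stops against the posts at 0. The gate would cross the tray if shut before the tray is home
- gate_hinge (a point): point on the gate's upright hinge axis, at the mid height of the gate's top rail (126 above the bench); moves only with the press
- gate_push (a point): point on the gate's outer face (its front when shut), mid-height of its solid top rail (126 above the bench), 130 from the hinge axis, 5 off the plane through it. Gate: 205 long from the hinge axis, 10 thick; top rail at heights 101 to 151, bottom at 58. +x axis goes through the gate from outside to inside (push this way to shut it), y towards the hinge, z up
- console: grey button box, fixed to the bench on the left or on the right of the press: 85 (x) x 150 (y) x 45 high, with two black buttons on top, 76 apart along its y, and a black cable gland on its +x end. Origin: centre of the underside
- start (a joint): travel of the small flat start button, 24 across: 0 = up, 0.006 m = fully down. Springs back; about 1 N to start, 5 N fully down. It counts as pressed beyond 0.004
- start_top (a point): centre of the start button's top, 64 above the bench when up (11 mm above the 34 mm collar round it); press straight down. On the console's +y end
- stop (a joint): travel of the stop button: 0 = up, 0.006 m = fully down. Must not be pressed
- stop_top (a point): top of the big domed mushroom stop button, 40 across, 74 above the bench, on the console's -y end
- bin: open cardboard box of bolts, 130 x 170 x 60 high, loose, on the other side of the press from the button box; origin: centre of the underside
- offcut: loose offcut of galvanised channel, 50 x 110 x 37 high, in front of the press; origin: centre of the underside
- tape: loose tape measure, 65 x 35 x 46 high; origin: centre of the underside
- screwdriver: loose screwdriver lying on the bench, at most 35 high, along its x axis
- wrench: loose wrench lying flat on the bench, along its x axis
- carton: loose closed carton of screws, 100 x 140 x 60 high; origin: centre of the underside
- driver: loose cordless driver standing on its battery, 75 x 200 x 164 high; origin: middle of the underside

How it is judged:
On the way, in this order (a step that is already met when the one before it is completed fails the run):
1. the die tray is pushed home while the gate is still open (value of joint tray below 0.005 m and value of joint gate above 0.4 rad), for 0.1 s.
2. the gate is pushed shut with the tray home (value of joint tray below 0.005 m and value of joint gate below 0.05 rad), for 0.2 s.
3. the start button is pressed by the fingers with tray and gate shut (all of step 2 and value of joint start above 0.004 m and contact force between the fingers and start above 0.5 N), for 0.05 s.
At the end, for the whole second after the job is handed in: the tray is within 5 mm of home, the gate within 0.05 rad of shut, both buttons are up (under 1.5 mm), and every loose thing is within 30 mm of where it lay (all of step 2 and value of joint each of start, stop below 0.0015 m and distance of each of bin, offcut, tape, screwdriver, wrench, carton, driver from where it was at the start of the episode below 0.03 m); the robot touches nothing.
It fails at once if the mushroom stop button is pressed (more than 2.5 mm) (value of joint stop above 0.0025 m).
It fails at once if the start button is pressed while the gate or the tray is still open (value of joint start above 0.004 m and (value of joint gate above 0.05 rad or value of joint tray above 0.005 m)).
It fails at once if the gate is swung in (under 0.4 rad) while the tray is still out (value of joint gate below 0.4 rad and value of joint tray above 0.01 m).
It fails at once if the tray (faster than 0.5 m/s) or the gate (faster than 3 rad/s) is slammed (velocity of joint tray below -0.5 m/s or velocity of joint gate below -3 rad/s).
It fails at once if a loose thing is lifted, carried or shoved away (more than 30 mm) (distance of any of bin, offcut, tape, screwdriver, wrench, carton, driver from where it was at the start of the episode above 0.03 m).
It also fails if it takes over 67 s, if anything falls off the work surface, if the arm or the gripper's body presses on something with over 40 N, if the wrist force passes 120 N, or if a joint passes its speed limit or range.

### The arm

A 6-joint arm with a two-finger parallel gripper is mounted at the origin on the work surface. World frame = base frame: x ahead of the robot, y to its left, z up, the work surface at z = 0. Lengths are in m, angles in rad, forces in N, time in s.
With the tool pointing down it reaches from about 0.35 to 0.725 m from the base axis. Payload 4.3 kg.
Tool frame: the origin (TCP) lies on the centre line of the jaws, within the pads' length; the fingertips stand ctrl.tips_ahead ahead of it and the grasp point (between the pads) lies 6 mm ahead of it (ctrl.tips_ahead is the distance from the TCP to the fingertips, in m); z points along the fingers, y is the line along which they close (so a half turn about z gives the same grasp; the last joint's range is limited). The gripper opens to 85 mm and grips with 20 to 120 N. Pads are 22 mm wide; open, the fingers measure 114 mm over their backs; the gripper's body (76 mm by 85 mm) begins 54 mm behind the grasp point. The pads swing forward as they close: fully open they stand 13 mm farther back than shut.
Start: joints at [1.059, 0.377, 0.081, 1.274, 0, 1.46], TCP at [0.225, 0.529, 0.256] pointing down, gripper open.
Joint ranges: [-2.72, 2.72], [-0.84, 1.66], [-1.02, 1.22], [-1.77, 2.12], [-1.37, 1.28], [-3.14, 3.14]. Speed limits (rad/s): [2.57, 2.57, 3.14, 3.14, 3.14, 3.14].

### API

Orientations are given as [roll, pitch, yaw] about the fixed x, y, z axes, in that order (R = Rz(yaw) Ry(pitch) Rx(roll)).
In Python, from station import ctrl, imaging gives the robot as it stands. The module is installed in compiled form; this text tells all that it offers.
- The arm moves only by the tool drive_tool, never from a script. Its argument "series" is one flat list of numbers, 6 for each row, row after row: the shift along the world's x, y, z in mm, then the turn, a rotation vector about the world's x, y, z in rad. A call has 1 to 12 rows; each row shifts and turns the commanded pose from where the row before left it; what a row does not reach is not made up. A row lasts 1/12 s, in which the tool goes at most 41.7 mm and 7.16 degrees, less where a joint would pass 70% of its speed; a pose out of reach is approached as far as the arm can. A call is refused whole if a number of a shift passes 41.7 or a number of a turn 0.125, either way. A call with a gripper value outside its range is refused whole. "claw" is the opening, from -1 (shut) to 1 (fully open), so that 0 is half open, set as the call begins (left out, the last holds). The fingers move at their own pace and stop on an object; "squeeze" is the grip in N (left out, the last holds). Time passes only in rows, so rows that do not move let the fingers close. It gives the time, the measured TCP pose, the force, the opening and the grip force at its end, in the units of the state.
- ctrl.get_state(): the state, without advancing time (a new reading comes with each control period).
- imaging.grab_frame(name): name is "scene" or "top"; returns the picture (384x512x3 uint8, red, green, blue); there is no depth.
- imaging.camera_model(name): a dict with "fx", "fy", "cx", "cy" (pixels), "pose" (4x4, takes a point from camera to world coordinates). Camera axes: x right, y up, looking along -z (the intrinsics and any distortion apply to the point x, -y, -z); pixel columns grow to the right and rows downward; lengths in m; the calibration is good to about 2 mm. A picture is of the moment at which its call begins. camera_model takes no time and is no camera call.
- ctrl.finish_job(): hands the job in; it is judged then, once.
The state is a dict: "clock": time; "joints": joint angles; "qvel": joint speeds; "effort": joint torques, N m; "tcp_pos": TCP position; "tcp_rot": TCP orientation; "ft_force": force on the tool from outside, world axes, zero at the start; "wrist_torque": the same for the moment, N m; "finger_gap": finger opening in m; "finger_force": force on a finger pad.
Only numpy, scipy, OpenCV 4.12 (cv2) and the standard library are available. Lean on these libraries where they do the work, as an engineer would, in place of code of your own. Each camera call takes 0.05 s, during which the arm holds its last target. There are 200 camera calls.

## Working session

There is one attempt and no reset: what is moved stays moved. The work goes in short steps, Python scripts to look and compute and a tool call to move; the robot and the scene stay as the last step left them, time stands still between calls to the robot, and variables do not carry over. Pictures are saved under pics/ and viewed, at most 10 in all, crops included, and the job is handed in when it is done.

Besides the shell and the picture viewer there is one more tool, called after "Request:" in YAML: its name, and indented under it one key for each argument. drive_tool: Moves the arm, as the interface text tells. Its arguments: {"type":"object","properties":{"series":{"type":"array"},"claw":{"type":"number"},"squeeze":{"type":"number"}},"required":["series"]}

```bash
mkdir -p pics; cat > h.py <<'E'
import numpy as np, cv2
from station import ctrl, imaging
def grab(n,f):
    im=imaging.grab_frame(n); cv2.imwrite(f'pics/{f}.png',im[:,:,::-1]); return im
def ray(n,u,v):
    m=imaging.camera_model(n); P=np.array(m['pose'])
    k=m.get('dist',None)
    d=P[:3,:3]@np.array([(u-m['cx'])/m['fx'],-(v-m['cy'])/m['fy'],-1]); return P[:3,3],d
def onz(n,u,v,z):
    o,d=ray(n,u,v); return o+d*(z-o[2])/d[2]
def proj(n,p):
    m=imaging.camera_model(n); P=np.array(m['pose']); c=P[:3,:3].T@(np.array(p)-P[:3,3])
    return m['cx']+m['fx']*c[0]/-c[2], m['cy']-m['fy']*c[1]/-c[2]
E
python3 - <<'E'
from h import *
for n in('scene','top'):
    im=grab(n,n+'0'); print(imaging.camera_model(n))
    cv2.imwrite(f'pics/{n}0b.png',cv2.resize(im[:,:,::-1],(800,600),interpolation=cv2.INTER_CUBIC))
print(ctrl.get_state(),ctrl.tips_ahead)
E
```

```text
{'fx': 401.99690628588036, 'fy': 401.99690628588036, 'cx': 256.6767282902676, 'cy': 193.14403730418428, 'pose': array([[-0.46885029, -0.49531213,  0.73133118,  1.36301421],
       [ 0.88314505, -0.27722221,  0.37842129,  0.45035945],
       [ 0.01530459,  0.82329445,  0.56740816,  0.78184039],
       [ 0.        ,  0.        ,  0.        ,  1.        ]])}
{'fx': 485.06741994641317, 'fy': 485.06741994641317, 'cx': 257.83621050951274, 'cy': 193.57912230817433, 'pose': array([[ 0.02793165,  0.99761837, -0.06306666,  0.38964876],
       [-0.99957472,  0.02840387,  0.00660341,  0.01044436],
       [ 0.00837902,  0.06285539,  0.99798747,  1.4256187 ],
       [ 0.        ,  0.        ,  0.        ,  1.        ]])}
{'clock': 0.1, 'joints': array([ 1.05869690e+00,  3.77976480e-01,  7.97751641e-02,  1.27437331e+00,
       -1.24905977e-05,  1.46049275e+00]), 'qvel': array([ 1.53908012e-05, -2.79174898e-03,  2.60715640e-03,  1.00064711e-03,
        1.54042641e-04, -1.49049393e-03]), 'effort': array([ 1.03494534e-03, -4.64695036e+01,  2.70582157e+01,  1.20147204e-02,
       -1.87768410e-04,  1.59191050e-06]), 'tcp_pos': array([0.22460685, 0.52874642, 0.25546803]), 'tcp_rot': array([-3.13982378e+00, -1.83340774e-04,  2.73979666e+00]), 'ft_force': array([-0.10822528, -1.1269872 , -1.03499403]), 'wrist_torque': array([-0.01024521,  0.02312214,  0.02343281]), 'finger_force': 0.0, 'finger_gap': 0.08579664795700209} 0.025
```

View pics/scene0b.png

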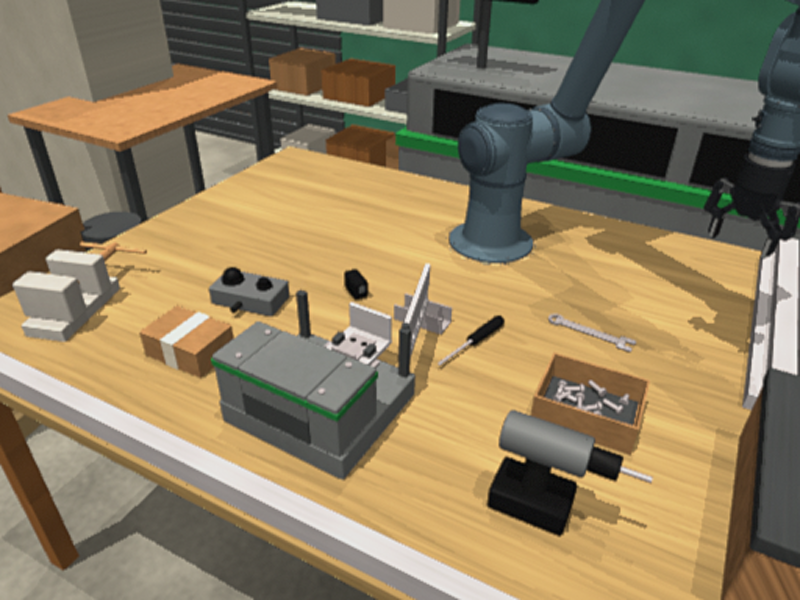

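View pics/top0b.png

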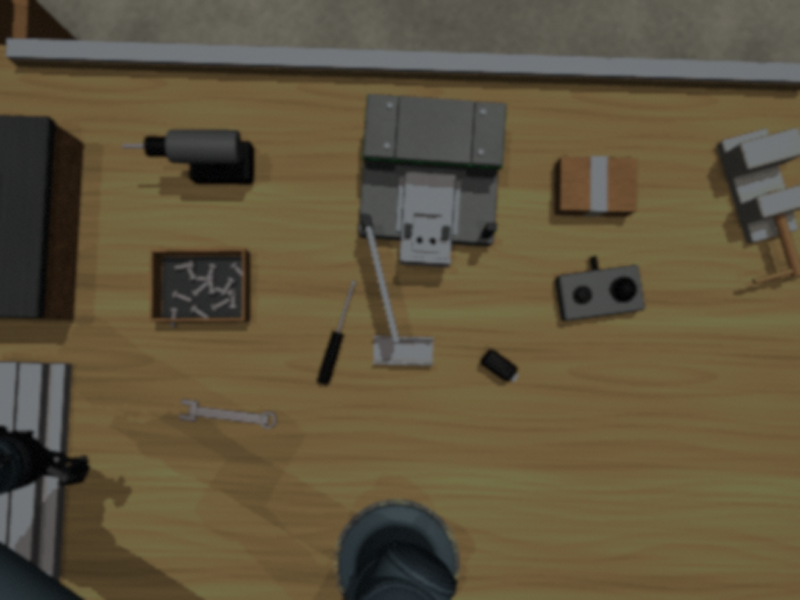

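The scene view shows the press, with the gate open at the left post and the tray out. In the top view (800x600) the hinge post is at (366,222), the right post at (489,230), the gate end at (397,340), the tray plate at about (425,262), start at (583,294) and stop at (624,289). Next I'll enlarge the press and console area.

```bash
python3 - <<'E'
from h import *
im=cv2.imread('pics/top0.png'); c=im[50:250,225:425]; 
c=cv2.convertScaleAbs(cv2.resize(c,(600,600),interpolation=cv2.INTER_CUBIC),alpha=1.6); cv2.imwrite('pics/c1.png',c)
im=cv2.imread('pics/scene0.png'); c=im[160:310,125:325]; 
cv2.imwrite('pics/c2.png',cv2.resize(c,(800,600),interpolation=cv2.INTER_CUBIC))
E
```

```text
(no output)
```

View pics/c1.png

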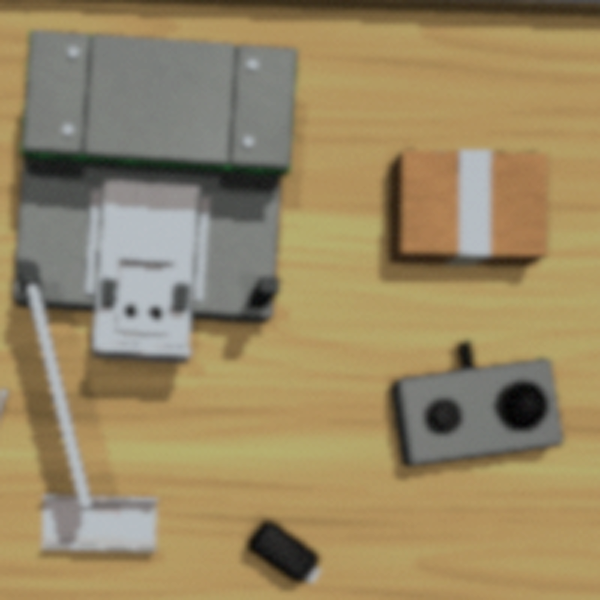

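View pics/c2.png

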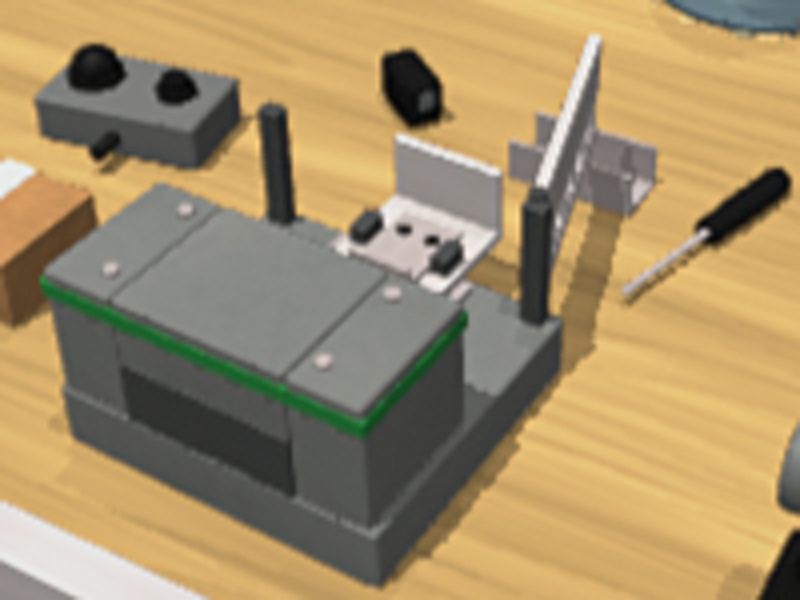

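c1 shows the gate top edge from (33,285) to (83,503), the plate's front top from (93,354) to (188,357), start at (443,415) and stop at (522,405). c2 shows the gate tip at (597,38), the plate top corners at (397,136) and (501,175), and the start top at about (178,76).

```bash
python3 - <<'E'
from h import *
np.set_printoptions(precision=4,suppress=True)
T=lambda u,v,z:onz('top',225+(u-1)/3,50+(v-1)/3,z)
S=lambda u,v,z:onz('scene',125+(u-1.5)/4,160+(v-1.5)/4,z)
for nm,f,u,v,z in [('headRL',T,30,32,.15),('headRR',T,297,47,.15),('headFR',T,291,166,.15),('headFL',T,23,152,.15),
 ('gate hinge',T,33,285,.151),('gate tip',T,83,503,.151),('gate tipS',S,597,38,.151),('postL',T,28,270,.15),('postR',T,264,287,.15),('postLS',S,538,192,.15),('postRS',S,272,108,.15),
 ('trL',T,93,354,.113),('trR',T,189,357,.113),('trRS',S,397,136,.113),('trLS',S,501,175,.113),
 ('start',T,443,415,.064),('stop',T,522,405,.074),('startS',S,178,76,.064),('stopS',S,95,46,.074),
 ('conFL',T,405,464,.045),('conFR',T,562,440,.045),('conRR',T,549,360,.045),('conRL',T,393,383,.045),('offL',T,42,552,.037),('offR',T,155,552,.037),('offRL',T,42,497,.037),('tape',T,284,552,.046)]:
    print(nm,f(u,v,z))
E
```

```text
headRL [0.8262 0.0741 0.15  ]
headRR [ 0.8199 -0.1649  0.15  ]
headFR [ 0.7119 -0.1617  0.15  ]
headFL [0.7173 0.0769 0.15  ]
gate hinge [0.5983 0.0643 0.151 ]
gate tip [0.4073 0.0147 0.151 ]
gate tipS [0.4111 0.015  0.151 ]
postL [0.6117 0.0692 0.15  ]
postR [ 0.6027 -0.1399  0.15  ]
postLS [0.6048 0.0661 0.15  ]
postRS [ 0.6084 -0.1442  0.15  ]
trL [0.543  0.0096 0.113 ]
trR [ 0.5428 -0.0775  0.113 ]
trRS [ 0.5499 -0.0782  0.113 ]
trLS [0.5554 0.0114 0.113 ]
start [ 0.5006 -0.3209  0.064 ]
stop [ 0.5113 -0.3923  0.074 ]
startS [ 0.5044 -0.3202  0.064 ]
stopS [ 0.513  -0.3988  0.074 ]
conFL [ 0.4544 -0.29    0.045 ]
conFR [ 0.4816 -0.4394  0.045 ]
conRR [ 0.5578 -0.4264  0.045 ]
conRL [ 0.5315 -0.2774  0.045 ]
offL [0.3613 0.0527 0.037 ]
offR [ 0.3643 -0.0547  0.037 ]
offRL [0.4135 0.0543 0.037 ]
tape [ 0.3678 -0.1763  0.046 ]
```

Request:
drive_tool:
  series: [16, -35, 0, 0, 0, 0.025, 16, -35, 0, 0, 0, 0.025, 16, -35, 0, 0, 0, 0.025, 16, -35, 0, 0, 0, 0.025, 16, -35, 0, 0, 0, 0.025, 16, -35, 0, 0, 0, 0.025, 16, -35, 0, 0, 0, 0.025, 16, -35, 0, 0, 0, 0.025, 16, -35, 0, 0, 0, 0.025, 16, -35, 0, 0, 0, 0.025, 16, -35, 0, 0, 0, 0.025, 16, -35, 0, 0, 0, 0.025]
  claw: -1

```text
clock: 1.1
tcp_pos: [0.4169, 0.1074, 0.2561]
tcp_rot: [3.141, -0.0, 3.041]
ft_force: [-0.1, 1.0, -0.6]
finger_gap: 0.0003
finger_force: 0.0
```

Request:
drive_tool:
  series: [16, -35, 0, 0, 0, 0.025, 16, -35, 0, 0, 0, 0.025, 16, -35, 0, 0, 0, 0.025, 16, -35, 0, 0, 0, 0.005, 0, 0, 0, 0, 0, 0, 0, 0, 0, 0, 0, 0]

```text
clock: 1.6
tcp_pos: [0.4811, -0.0324, 0.2557]
tcp_rot: [3.141, -0.001, 3.116]
ft_force: [-0.9, -0.4, -0.6]
finger_gap: -0.0001
finger_force: 0.0
```

```bash
python3 -c "
from h import *
print(ctrl.tips_ahead)"
```

```text
0.025
```

Request:
drive_tool:
  series: [0, 0, -24, 0, 0, 0, 0, 0, -24, 0, 0, 0, 0, 0, -24, 0, 0, 0, 0, 0, -24, 0, 0, 0, 0, 0, -24, 0, 0, 0, 0, 0, -24, 0, 0, 0, 0, 0, 0, 0, 0, 0]

```text
clock: 2.18
tcp_pos: [0.4764, -0.0285, 0.1081]
tcp_rot: [3.14, -0.009, 3.122]
ft_force: [-1.0, 0.3, 0.2]
finger_gap: -0.0001
finger_force: 0.0
```

```bash
python3 - <<'E'
from h import *
im=grab('scene','s2')[:,:,::-1]; cv2.imwrite('pics/s2c.png',cv2.resize(im[110:310,175:375],(600,600),interpolation=cv2.INTER_CUBIC))
E
```

```text
(no output)
```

View pics/s2c.png

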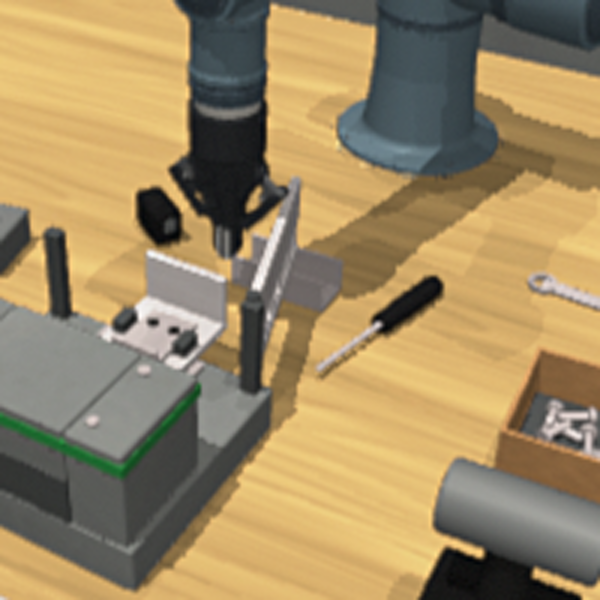

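The fingers at (228,240) are in front of the tray plate and their knuckles are just clear of the gate. I'll move slightly to -y and push.

Request:
drive_tool:
  series: [10, -8, 0, 0, 0, 0, 15, 0, 0, 0, 0, 0, 15, 0, 0, 0, 0, 0, 8, 0, 0, 0, 0, 0, 8, 0, 0, 0, 0, 0, 8, 0, 0, 0, 0, 0, 8, 0, 0, 0, 0, 0, 8, 0, 0, 0, 0, 0, 8, 0, 0, 0, 0, 0, 8, 0, 0, 0, 0, 0, 8, 0, 0, 0, 0, 0, 8, 0, 0, 0, 0, 0]

```text
clock: 3.23
tcp_pos: [0.5933, -0.0391, 0.1121]
tcp_rot: [-3.141, -0.001, 3.119]
ft_force: [-3.8, -2.5, 1.4]
finger_gap: -0.0002
finger_force: 1.9
```

Request:
drive_tool:
  series: [8, 0, 0, 0, 0, 0, 8, 0, 0, 0, 0, 0, 6, 0, 0, 0, 0, 0, 5, 0, 0, 0, 0, 0, 4, 0, 0, 0, 0, 0]

```text
clock: 3.65
tcp_pos: [0.6244, -0.0388, 0.112]
tcp_rot: [3.142, -0.0, 3.12]
ft_force: [-3.1, -2.1, 0.8]
finger_gap: 0.0002
finger_force: 1.7
```

Contact is about 3 N, which is the sliding friction. I'll continue slowly until it stops.

Request:
drive_tool:
  series: [3, 0, 0, 0, 0, 0, 3, 0, 0, 0, 0, 0, 2, 0, 0, 0, 0, 0]

```text
clock: 3.9
tcp_pos: [0.6252, -0.0388, 0.112]
tcp_rot: [-3.14, -0.014, 3.119]
ft_force: [-26.3, -3.0, 18.0]
finger_gap: -0.0001
finger_force: 13.3
```

Request:
drive_tool:
  series: [2, 0, 0, 0, 0, 0, 2, 0, 0, 0, 0, 0, 0, 0, 0, 0, 0, 0]

```text
clock: 4.15
tcp_pos: [0.6252, -0.0388, 0.112]
tcp_rot: [-3.14, -0.021, 3.119]
ft_force: [-31.7, -3.5, 23.1]
finger_gap: -0.0003
finger_force: 16.2
```

Tray is home: a hard stop at 30 N. Now back off, lift, and go round to the gate's outer (+y) side.

Request:
drive_tool:
  series: [-15, 0, 0, 0, 0, 0, -28, 0, 0, 0, 0, 0, 0, 0, 36, 0, 0, 0, 0, 0, 36, 0, 0, 0, 0, 0, 36, 0, 0, 0, 0, 0, 36, 0, 0, 0, -27, 28, 0, 0, 0, 0, -27, 28, 0, 0, 0, 0, -27, 28, 0, 0, 0, 0, -27, 28, 0, 0, 0, 0, -27, 28, 0, 0, 0, 0, 0, 0, 0, 0, 0, 0]

```text
clock: 5.15
tcp_pos: [0.4539, 0.1059, 0.257]
tcp_rot: [3.137, -0.001, 3.126]
ft_force: [-1.7, -0.6, -0.0]
finger_gap: -0.0002
finger_force: 0.0
```

```bash
python3 - <<'E'
from h import *
np.set_printoptions(precision=4,suppress=True)
s=ctrl.get_state();print(s['tcp_pos'],s['tcp_rot'])
im=grab('scene','s3')[:,:,::-1]; cv2.imwrite('pics/s3c.png',cv2.resize(im[110:310,175:375],(600,600),interpolation=cv2.INTER_CUBIC))
E
```

```text
[0.4539 0.1059 0.257 ] [ 3.137 -0.001  3.126]
```

View pics/s3c.png

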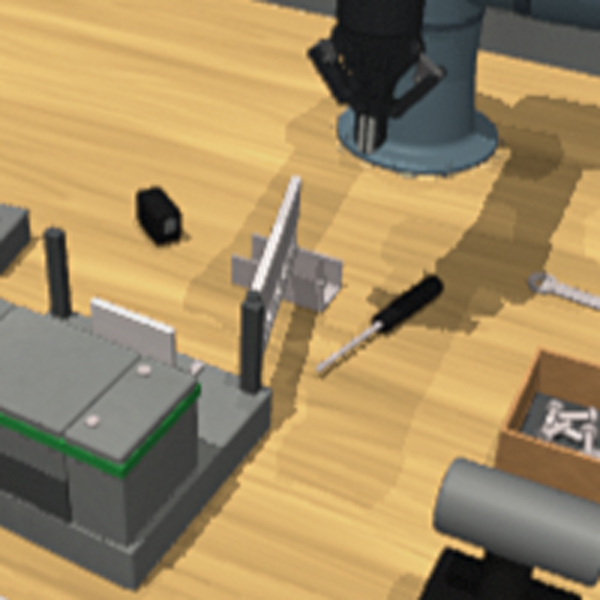

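The tray plate is in the throat, the gate hasn't moved, and the tool is on its outer side. Lower and start the arc.

Request:
drive_tool:
  series: [0, 0, -28, 0, 0, 0, 0, 0, -28, 0, 0, 0, 0, 0, -28, 0, 0, 0, 0, 0, -28, 0, 0, 0, 5, -15, 0, 0, 0, 0, 6, -15, 0, 0, 0, 0, 5, -15, 0, 0, 0, 0, 2, -8, 0, 0, 0, 0, 2, -8, 0, 0, 0, 0, 2, -8, 0, 0, 0, 0]

```text
clock: 6.03
tcp_pos: [0.4812, 0.032, 0.1447]
tcp_rot: [3.14, 0.002, 3.12]
ft_force: [0.2, 2.5, 0.2]
finger_gap: 0.0001
finger_force: 1.0
```

Request:
drive_tool:
  series: [0, 0, 0, 0, 0, 0]

```text
clock: 6.12
tcp_pos: [0.481, 0.0309, 0.1447]
tcp_rot: [-3.141, 0.002, 3.118]
ft_force: [0.4, 0.1, -0.1]
finger_gap: -0.0003
finger_force: 0.0
```

Request:
drive_tool:
  series: [2, -7.5, 0, 0, 0, 0, 2, -7.5, 0, 0, 0, 0, 2, -7.5, 0, 0, 0, 0, 2, -7.5, 0, 0, 0, 0, 5, -7, 0, 0, 0, 0, 5, -7, 0, 0, 0, 0, 5, -7, 0, 0, 0, 0, 6, -6, 0, 0, 0, 0, 6, -6, 0, 0, 0, 0, 6, -6, 0, 0, 0, 0, 7.5, -5, 0, 0, 0, 0, 7.5, -5, 0, 0, 0, 0]

```text
clock: 7.12
tcp_pos: [0.5363, -0.0472, 0.1441]
tcp_rot: [3.141, -0.001, 3.12]
ft_force: [-1.3, 2.0, 0.5]
finger_gap: 0.0002
finger_force: 1.0
```

Request:
drive_tool:
  series: [7.5, -4, 0, 0, 0, 0, 8, -4, 0, 0, 0, 0, 8, -3, 0, 0, 0, 0, 6, -1, 0, 0, 0, 0]

```text
clock: 7.45
tcp_pos: [0.5663, -0.0597, 0.1442]
tcp_rot: [-3.14, -0.0, 3.119]
ft_force: [-1.7, -0.3, -0.5]
finger_gap: 0.0
finger_force: 0.8
```

Request:
drive_tool:
  series: [6, -1, 0, 0, 0, 0, 4, 0, 0, 0, 0, 0, 4, 0, 0, 0, 0, 0, 3, 0, 0, 0, 0, 0, 3, 0, 0, 0, 0, 0]

```text
clock: 7.87
tcp_pos: [0.5812, -0.0601, 0.1443]
tcp_rot: [-3.14, -0.009, 3.119]
ft_force: [-20.9, -2.9, 16.1]
finger_gap: -0.0001
finger_force: 10.5
```

Request:
drive_tool:
  series: [3, 0, 0, 0, 0, 0, 2, 0, 0, 0, 0, 0, 0, 0, 0, 0, 0, 0, 0, 0, 0, 0, 0, 0]

```text
clock: 8.2
tcp_pos: [0.5813, -0.06, 0.1442]
tcp_rot: [-3.139, -0.017, 3.119]
ft_force: [-26.9, -2.3, 20.2]
finger_gap: 0.0002
finger_force: 13.6
```

Gate is at its stop at 27 N. Back off and go above the start button.

Request:
drive_tool:
  series: [-20, 0, 0, 0, 0, 0, -35, 0, 0, 0, 0, 0, 0, 0, 30, 0, 0, 0, 0, 0, 25, 0, 0, 0, -4.5, -32.5, 0, 0, 0, 0, -4.5, -32.5, 0, 0, 0, 0, -4.5, -32.5, 0, 0, 0, 0, -4.5, -32.5, 0, 0, 0, 0, -4.5, -32.5, 0, 0, 0, 0, -4.5, -32.5, 0, 0, 0, 0, -4.5, -32.5, 0, 0, 0, 0, -4.5, -32.5, 0, 0, 0, 0]

```text
clock: 9.2
tcp_pos: [0.4998, -0.3215, 0.2]
tcp_rot: [-3.141, 0.002, 3.12]
ft_force: [-0.6, -0.2, -0.4]
finger_gap: -0.0001
finger_force: 0.0
```

Request:
drive_tool:
  series: [0, 0, -35, 0, 0, 0, 0, 0, -35, 0, 0, 0, 0, 0, 0, 0, 0, 0]

```text
clock: 9.45
tcp_pos: [0.496, -0.3177, 0.1231]
tcp_rot: [3.135, -0.008, 3.119]
ft_force: [-1.8, 1.1, -1.0]
finger_gap: 0.0001
finger_force: 0.0
```

```bash
python3 - <<'E'
from h import *
im=grab('scene','s4')[:,:,::-1]; cv2.imwrite('pics/s4c.png',cv2.resize(im[130:280,115:315],(800,600),interpolation=cv2.INTER_CUBIC))
E
```

```text
(no output)
```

View pics/s4c.png

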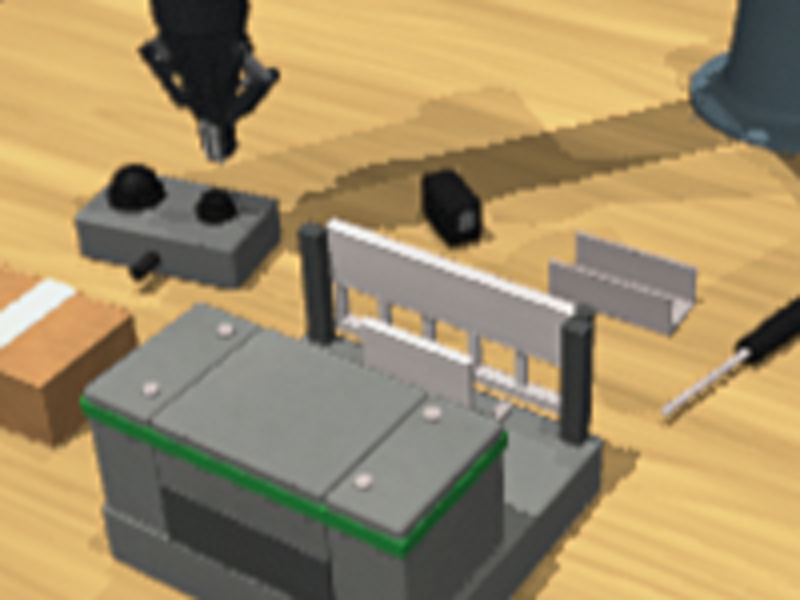

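Gate shut, tray home, fingers above the start button at (216,205), stop clear at (135,190). Descend.

Request:
drive_tool:
  series: [0, 0, -15, 0, 0, 0, 0, 0, -15, 0, 0, 0, 0, 0, -5, 0, 0, 0, 0, 0, 0, 0, 0, 0]

```text
clock: 9.83
tcp_pos: [0.4998, -0.3193, 0.095]
tcp_rot: [3.141, 0.0, 3.121]
ft_force: [-0.1, 0.6, -0.2]
finger_gap: -0.0001
finger_force: 0.0
```

Request:
drive_tool:
  series: [0, 0, -4, 0, 0, 0, 0, 0, -3, 0, 0, 0, 0, 0, -3, 0, 0, 0, 0, 0, 0, 0, 0, 0]

```text
clock: 10.17
tcp_pos: [0.5005, -0.3203, 0.0852]
tcp_rot: [-3.14, 0.002, 3.12]
ft_force: [0.4, -0.1, 3.3]
finger_gap: 0.0002
finger_force: 1.7
```

Request:
drive_tool:
  series: [0, 0, -2, 0, 0, 0, 0, 0, -1, 0, 0, 0, 0, 0, 0, 0, 0, 0, 0, 0, 0, 0, 0, 0]

```text
clock: 10.5
tcp_pos: [0.5005, -0.3204, 0.083]
tcp_rot: [-3.14, 0.003, 3.12]
ft_force: [-0.4, 0.5, 7.9]
finger_gap: 0.0
finger_force: 4.4
```

Fully down at 7.9 N. Now lift clear.

Request:
drive_tool:
  series: [0, 0, 8, 0, 0, 0, 0, 0, 20, 0, 0, 0, 0, 0, 35, 0, 0, 0, 0, 0, 35, 0, 0, 0, 0, 0, 20, 0, 0, 0, 0, 0, 0, 0, 0, 0, 0, 0, 0, 0, 0, 0, 0, 0, 0, 0, 0, 0]

```text
clock: 11.17
tcp_pos: [0.4986, -0.3193, 0.1982]
tcp_rot: [3.14, -0.002, 3.12]
ft_force: [-0.3, -0.4, -0.3]
finger_gap: 0.0002
finger_force: 0.0
```

```bash
python3 - <<'E'
from h import *
a=cv2.imread('pics/top0.png')
b=grab('top','top5')[:,:,::-1]
cv2.imwrite('pics/t5c.png',cv2.convertScaleAbs(cv2.resize(b,(800,600),interpolation=cv2.INTER_CUBIC),alpha=1.5))
E
```

```text
(no output)
```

View pics/t5c.png

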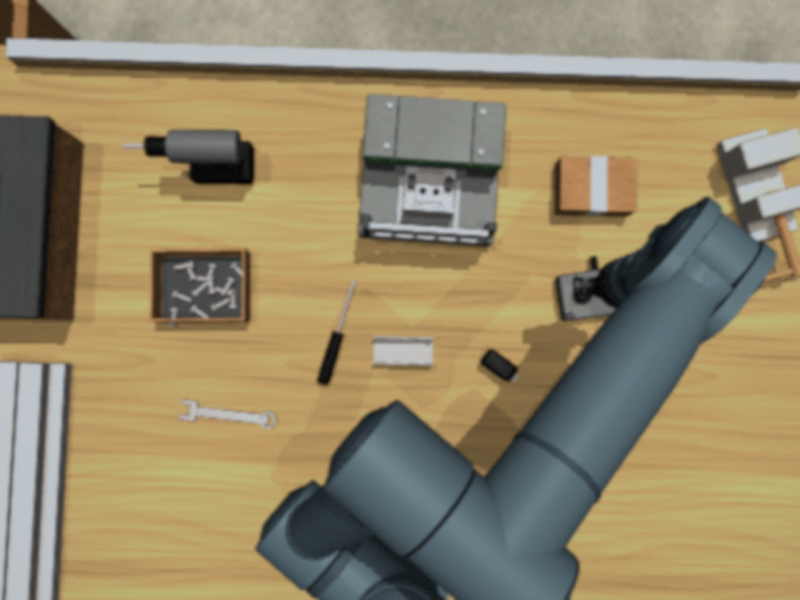

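The gate is shut flat across the press from (370,232) to (490,240). The tray is home behind it, and every loose thing is where it was in the first picture.

```bash
python3 -c "
from station import ctrl
print(ctrl.finish_job())"
```

```text
the job is handed in; nothing more can be done
None
```

I pushed the tray home, swung the gate shut, pressed and released the start button, and handed the job in at about 11 s; the pictures show nothing else moved, but no verdict came back.

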